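# Move the tool handles to the fitting rack in reverse order

## Robot

A 7-joint arm with a two-finger parallel gripper is mounted at the origin on a cart in front of the work surface, level with it; the furniture and walls round the work are solid. World frame = base frame: x ahead of the robot, y to its left, z up, the work surface at z = 0. Lengths are in m, angles in rad, forces in N, time in s.
With the tool pointing down it reaches from about 0.425 to 0.925 m from the base axis. Payload 6.8 kg.
Tool frame: the origin (TCP) lies on the centre line of the jaws, within the pads' length; the fingertips stand ctrl.tcp_to_tips ahead of it and the grasp point (between the pads) lies 3 mm ahead of it (ctrl.tcp_to_tips is the distance from the TCP to the fingertips, in m); z points along the fingers, y is the line along which they close (so a half turn about z gives the same grasp; the last joint's range is limited). The gripper opens to 88 mm and grips with 3 to 60 N. Pads are 20 mm wide; open, the fingers measure 115 mm over their backs; the gripper's body (75 mm by 178 mm) begins 61 mm behind the grasp point.
Start: joints at [-1.376, 0.477, 0.022, 1.555, -0.011, 1.109, -0.083], TCP at [0.201, 0.644, 0.245] pointing down, gripper open.
Joint ranges: [-2.96, 2.96], [-0.34, 2.1], [-1.41, 1.46], [0.24, 2.44], [-1.37, 4.51], [0.17, 1.92], [-2.96, 2.96]. Speed limits (rad/s): [2.39, 2.39, 3.14, 3.14, 3.14, 3.14, 3.14].

## Interface

Orientations are given as a 3x3 rotation matrix whose columns are the frame's x, y, z axes.
In Python, from plant import get_obs, eyes, ctrl, finder gives the robot as it stands.
- The arm moves only by the tool play_rows, never from a script. Its argument "increments" is a list of rows, each a list of 3 entries, a list of its own where there are three numbers: the opening, from 0 (shut) to 1 (fully open), then the shift along the tool's x, y, z in units of 30 mm (1.0 is 30 mm), then the turn about the tool's z in units of 5 degrees (1.0 is 5 degrees). In form: [[hand, [dx, dy, dz], yaw], ...]. A call has 1 to 12 rows; each row is the pose to reach, as a shift and turn from the pose commanded when the call began, along the tool's axes at that moment; what a row does not reach only later rows make up. A row lasts 1/8 s, in which the tool goes at most 62.5 mm and 10.7 degrees, less where a joint would pass 70% of its speed; a pose out of reach is approached as far as the arm can. A call with a gripper value outside its range is refused whole. The fingers move at their own pace and stop on an object; "squeeze" is the grip in N (left out, the last holds). Time passes only in rows, so rows that repeat a pose let the fingers close. It gives the time, the measured TCP pose, the force, the opening and the grip force at its end, in the units of the state.
- get_obs(): the state, without advancing time (a new reading comes with each control period).
- eyes.grab_frame(name): name is "scene" or "top"; returns (picture, depth): 400x640x3 uint8, blue, green, red; 400x640 float32, m along the optical axis (not along the pixel's ray), 0 where there is no reading.
- eyes.camera_model(name): a dict with "K" (3x3 intrinsics, pixels), "k1" (the pictures are not rectified: a ray, as slopes to the right and down, at radius r is drawn at 1 + k1 r^2 times it, then the intrinsics apply), "extrinsics" (4x4, takes a point from world to camera coordinates). Camera axes: x right, y down, z forward; pixel columns grow to the right and rows downward; lengths in m; the calibration is good to about 2 mm. A picture is of the moment at which its call begins. camera_model takes no time and is no camera call.
- ctrl.close_job(): hands the job in; it is judged then, once.
Trained networks look in the newest picture that a camera, given by its name, has taken for a name from the list of things; names that differ only in an ending like _2 or _b are one class to them, and where a whole thing is asked for, a point or a joint stands for the part that bears it (a point fixed in the world has none). Each returns a list of dicts, best first, with "confidence" (0 to 1); they miss things now and then, are a little off and sometimes report something else, mostly with a low value. They report only what shows in the picture. A call takes as long as a camera call.
- finder.masks_of(camera, thing): "mask" (400x640 bool, what is visible of it) and "point" ([column, row] in pixels, amid what is visible of it).
- finder.mark_of(camera, thing): "point" ([column, row] in pixels: a listed point, or the origin of a listed thing).
The state is a dict: "time": time; "q": joint angles; "joint_velocities": joint speeds; "tau": joint torques, N m; "tcp_pos": TCP position; "orientation": TCP orientation; "force": force on the tool from outside, world axes, zero at the start; "wrist_torque": the same for the moment, N m; "finger_gap": finger opening in m; "finger_force": force on a finger pad.
Only numpy, scipy, OpenCV 4.12 (cv2) and the standard library are available. Lean on these libraries where they do the work, as an engineer would, in place of code of your own. Each camera call takes 0.05 s, during which the arm holds its last target. There are 200 camera calls.

## Task

The oiled tool handles on the pale drying rack are dry. Move all four to the empty cradles of the dark fitting rack in reverse order, so that the handle that lay at the left end comes to lie at the right end and so on. Lay each one centred in the V rests of its own cradle, along the groove, and let go of it.

Things in the scene. Friction and masses are not known exactly. Their poses are not given: they have to be found in the camera images.
- handle_pear: loose turned tool handle, pale, pear-shaped, 100 mm long, 28 mm thick near the butt and tapering to 23 mm; 25 mm thick at mid-length, 60 g, 16 mm brass ferrule at one end. Origin on its axis at mid-length; x along the axis to the ferrule (away from the robot at the start). In a cradle its origin is about 42 mm above the bench; grip across it there, between the V rests
- handle_straight: loose turned tool handle, plain straight, brown, 92 mm long, 24 mm thick, 60 g, 16 mm brass ferrule at one end. Origin on its axis at mid-length; x along the axis to the ferrule (away from the robot at the start). In a cradle its origin is about 41 mm above the bench; grip across it there, between the V rests
- handle_beaded: loose turned tool handle, brown with a groove near each end and a thin bead, 106 mm long, 26 mm thick in the middle, 60 g, 16 mm brass ferrule at one end. Origin on its axis at mid-length; x along the axis to the ferrule (away from the robot at the start). In a cradle its origin is about 42 mm above the bench; grip across it there, between the V rests
- handle_waisted: loose turned tool handle, dark with a narrow waist, 110 mm long, 27 mm thick near both ends, 21 mm over the 30 mm long waist in the middle, 60 g, 16 mm brass ferrule at one end. Origin on its axis at mid-length; x along the axis to the ferrule (away from the robot at the start). In a cradle its origin is about 43 mm above the bench; grip across it there, between the V rests
- cradle_pear: fixed steel cradle in which the pear handle lies at the start: two V rests 60 mm apart along x (each 12 mm thick, 41 mm wide; V bottom 16 mm, tips 33 mm above the origin) on a 4 mm strip; 48 mm free between them. Origin under its middle, on the drying rack's board, 8 mm above the bench; x along the groove
- cradle_straight: fixed steel cradle in which the straight handle lies at the start: two V rests 60 mm apart along x (each 12 mm thick, 41 mm wide; V bottom 16 mm, tips 33 mm above the origin) on a 4 mm strip; 48 mm free between them. Origin under its middle, on the drying rack's board, 8 mm above the bench; x along the groove
- cradle_beaded: fixed steel cradle in which the beaded handle lies at the start: two V rests 60 mm apart along x (each 12 mm thick, 41 mm wide; V bottom 16 mm, tips 33 mm above the origin) on a 4 mm strip; 48 mm free between them. Origin under its middle, on the drying rack's board, 8 mm above the bench; x along the groove
- cradle_waisted: fixed steel cradle in which the waisted handle lies at the start: two V rests 60 mm apart along x (each 12 mm thick, 41 mm wide; V bottom 16 mm, tips 33 mm above the origin) on a 4 mm strip; 48 mm free between them. Origin under its middle, on the drying rack's board, 8 mm above the bench; x along the groove
- drying_rack: fixed pale plywood board, 100 x 240 x 8 mm, that carries the four filled cradles in a row along its y, at y = +90, +30, -30, -90 mm (left to right seen from the robot). Origin at the centre of its underside, on the bench
- fitting_rack: fixed dark board, 100 x 240 x 8 mm, with four empty steel cradles of the same kind built on, their middles at y = +90, +30, -30, -90 mm (left to right seen from the robot) and x = 0; each groove runs along x, the board's short side. A handle in a cradle has its origin about 42 mm above the origin. Origin at the centre of its underside, on the bench

How it is judged:
At the end, for the whole second after the job is handed in: Every handle is at rest in the fitting-rack cradle that mirrors its starting place (first from left to first from right, and so on): within 10 mm of the groove's line, 15 mm of the cradle's middle along it, 36 to 48 mm above the bench, in line within 0.2 rad (((y of cradle_pear in the frame of drying_rack between 0.07 and 0.11 m and y of handle_pear in the frame of fitting_rack between -0.1 and -0.08 m) or (y of cradle_pear in the frame of drying_rack between 0.01 and 0.05 m and y of handle_pear in the frame of fitting_rack between -0.04 and -0.02 m) or (y of cradle_pear in the frame of drying_rack between -0.05 and -0.01 m and y of handle_pear in the frame of fitting_rack between 0.02 and 0.04 m) or (y of cradle_pear in the frame of drying_rack between -0.11 and -0.07 m and y of handle_pear in the frame of fitting_rack between 0.08 and 0.1 m)) and x of handle_pear in the frame of fitting_rack between -0.015 and 0.015 m and z of handle_pear in the frame of fitting_rack between 0.036 and 0.048 m and angle between the x axis of each of handle_pear, handle_straight, handle_beaded, handle_waisted and the x axis of fitting_rack, either way round below 0.2 rad and linear speed of each of handle_pear, handle_straight, handle_beaded, handle_waisted below 0.02 m/s and ((y of cradle_straight in the frame of drying_rack between 0.07 and 0.11 m and y of handle_straight in the frame of fitting_rack between -0.1 and -0.08 m) or (y of cradle_straight in the frame of drying_rack between 0.01 and 0.05 m and y of handle_straight in the frame of fitting_rack between -0.04 and -0.02 m) or (y of cradle_straight in the frame of drying_rack between -0.05 and -0.01 m and y of handle_straight in the frame of fitting_rack between 0.02 and 0.04 m) or (y of cradle_straight in the frame of drying_rack between -0.11 and -0.07 m and y of handle_straight in the frame of fitting_rack between 0.08 and 0.1 m)) and x of handle_straight in the frame of fitting_rack between -0.015 and 0.015 m and z of handle_straight in the frame of fitting_rack between 0.036 and 0.048 m and ((y of cradle_beaded in the frame of drying_rack between 0.07 and 0.11 m and y of handle_beaded in the frame of fitting_rack between -0.1 and -0.08 m) or (y of cradle_beaded in the frame of drying_rack between 0.01 and 0.05 m and y of handle_beaded in the frame of fitting_rack between -0.04 and -0.02 m) or (y of cradle_beaded in the frame of drying_rack between -0.05 and -0.01 m and y of handle_beaded in the frame of fitting_rack between 0.02 and 0.04 m) or (y of cradle_beaded in the frame of drying_rack between -0.11 and -0.07 m and y of handle_beaded in the frame of fitting_rack between 0.08 and 0.1 m)) and x of handle_beaded in the frame of fitting_rack between -0.015 and 0.015 m and z of handle_beaded in the frame of fitting_rack between 0.036 and 0.048 m and ((y of cradle_waisted in the frame of drying_rack between 0.07 and 0.11 m and y of handle_waisted in the frame of fitting_rack between -0.1 and -0.08 m) or (y of cradle_waisted in the frame of drying_rack between 0.01 and 0.05 m and y of handle_waisted in the frame of fitting_rack between -0.04 and -0.02 m) or (y of cradle_waisted in the frame of drying_rack between -0.05 and -0.01 m and y of handle_waisted in the frame of fitting_rack between 0.02 and 0.04 m) or (y of cradle_waisted in the frame of drying_rack between -0.11 and -0.07 m and y of handle_waisted in the frame of fitting_rack between 0.08 and 0.1 m)) and x of handle_waisted in the frame of fitting_rack between -0.015 and 0.015 m and z of handle_waisted in the frame of fitting_rack between 0.036 and 0.048 m); the robot touches nothing.
It also fails if it takes over 80 s, if anything falls off the work surface, if the arm or the gripper's body presses on something with over 40 N, if the wrist force passes 120 N, or if a joint passes its speed limit or range.

## Working session

There is one attempt and no reset: what is moved stays moved. The work goes in short steps, Python scripts to look and compute and a tool call to move; the robot and the scene stay as the last step left them, time stands still between calls to the robot, and variables do not carry over. Pictures are saved under pics/ and viewed, at most 14 in all, crops included, and the job is handed in when it is done.

Besides the shell and the picture viewer there is one more tool, called after "Call:" by a JSON object that holds its "method" and its "body", one argument or row to a line. play_rows: Moves the arm, as the interface text tells. Its arguments: {"type":"object","properties":{"increments":{"type":"array","items":{"type":"array"}},"squeeze":{"type":"number"}},"required":["increments"]}

```bash
mkdir -p pics; ls; python3 - <<'E'
from plant import get_obs, eyes, ctrl, finder
import cv2,numpy as np
o=get_obs()
for k in o: print(k,np.round(o[k],3).tolist())
print(ctrl.tcp_to_tips)
for n in("scene","top"):
    p,d=eyes.grab_frame(n); cv2.imwrite(f"pics/{n}0.png",p); print(n,eyes.camera_model(n))
E
```

```text
pics
time 0.0
q [-1.376, 0.478, 0.022, 1.556, -0.011, 1.109, -0.083]
joint_velocities [0.001, -0.001, -0.001, 0.0, 0.001, -0.001, -0.001]
tau [-0.0, -58.286, 1.535, -27.26, -0.054, 0.017, 0.0]
tcp_pos [0.201, 0.644, 0.244]
orientation [[-0.955, 0.298, -0.0], [0.298, 0.955, -0.002], [-0.0, -0.002, -1.0]]
force [0.153, 0.154, 0.059]
wrist_torque [0.027, -0.054, -0.031]
finger_force 0.0
finger_gap 0.088
0.022
scene {'K': array([[464.27277306,   0.        , 326.81457277],
       [  0.        , 464.27277306, 200.07182296],
       [  0.        ,   0.        ,   1.        ]]), 'k1': 0.013292489631857083, 'extrinsics': array([[-0.7883554 , -0.61508943,  0.01267922,  0.28842444],
       [-0.38931304,  0.48280959, -0.78442989,  0.35639587],
       [ 0.47637288, -0.62334573, -0.62008788,  0.67344091],
       [ 0.        ,  0.        ,  0.        ,  1.        ]])}
top {'K': array([[475.29184046,   0.        , 312.35371678],
       [  0.        , 475.29184046, 196.77123956],
       [  0.        ,   0.        ,   1.        ]]), 'k1': -0.017042633895468774, 'extrinsics': array([[-1.26410446e-03, -9.99939409e-01,  1.09352461e-02,
        -1.90715491e-01],
       [-9.87286453e-01, -4.90157894e-04, -1.58950369e-01,
         5.26081134e-01],
       [ 1.58946098e-01, -1.09971502e-02, -9.87226013e-01,
         8.83612326e-01],
       [ 0.00000000e+00,  0.00000000e+00,  0.00000000e+00,
         1.00000000e+00]])}
```

View pics/scene0.png

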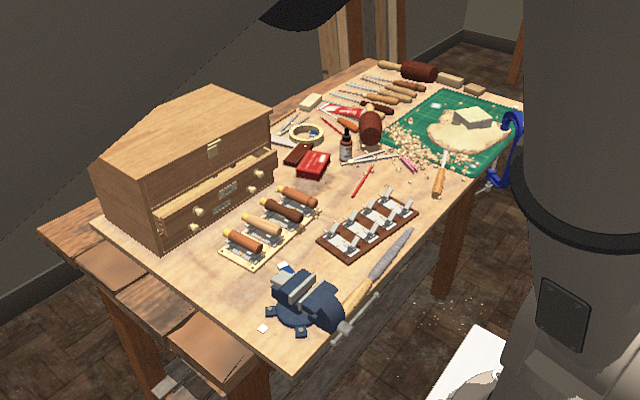

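View pics/top0.png

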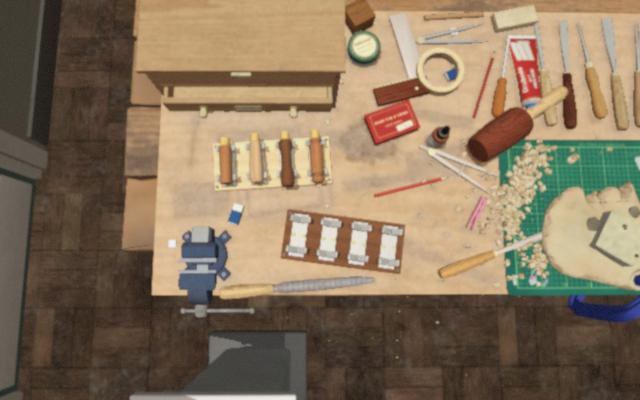

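```bash
cat > h.py <<'E'
from plant import get_obs, eyes, ctrl, finder
import numpy as np, cv2
H=["handle_straight","handle_pear","handle_waisted","handle_beaded"]
def rays(n,px):
    m=eyes.camera_model(n);K=m["K"];E=np.array(m["extrinsics"])
    s=(np.atleast_2d(px).astype(float)-[K[0,2],K[1,2]])/[K[0,0],K[1,1]]
    u=s.copy()
    for _ in range(8): u=s/(1+m["k1"]*(u**2).sum(1,keepdims=True))
    return np.c_[u,np.ones(len(u))],E[:3,:3],E[:3,3]
def cloud(n,px,dep):
    r,R,t=rays(n,px); return (r*np.asarray(dep).reshape(-1,1)-t)@R
def tri(pa,pb):
    A=[];b=[]
    for n,p in(("scene",pa),("top",pb)):
        r,R,t=rays(n,p); d=R.T@r[0]; d/=np.linalg.norm(d); c=-R.T@t
        P=np.eye(3)-np.outer(d,d); A.append(P); b.append(P@c)
    x=np.linalg.lstsq(np.vstack(A),np.hstack(b),rcond=None)[0]
    return x,[round(float(np.linalg.norm(P@x-q))*1e3,1) for P,q in zip(A,b)]
def mcloud(n,mask,d):
    v,u=np.nonzero(mask&(d>0)); return cloud(n,np.c_[u,v],d[v,u])
def project(n,X):
    m=eyes.camera_model(n);E=np.array(m["extrinsics"]);c=E[:3,:3]@X+E[:3,3];s=c[:2]/c[2]
    return (m["K"]@np.r_[s*(1+m["k1"]*s@s),1])[:2]
def rect(P):  # centre, long dir, sizes in xy
    c,s,a=cv2.minAreaRect((P[:,:2]*1000).astype(np.float32)); b=cv2.boxPoints((c,s,a))
    e1,e2=b[1]-b[0],b[2]-b[1]; e=e1 if np.hypot(*e1)>np.hypot(*e2) else e2
    return np.round(c,1),round(float(np.degrees(np.arctan2(e[1],e[0]))),1),np.round(sorted(s),1)
E
python3 - <<'E'
from h import *
D={n:eyes.grab_frame(n)[1] for n in("scene","top")}
for h in H+["drying_rack","fitting_rack"]:
    mk={}
    for n in D:
        r=finder.masks_of(n,h); mm=finder.mark_of(n,h)
        print(h,n,[(round(x["confidence"],2),np.round(x["point"]).tolist(),int(x["mask"].sum())) for x in r[:2]],[(round(x["confidence"],2),np.round(x["point"],1).tolist()) for x in mm[:2]])
        if mm: mk[n]=mm[0]["point"]
        if r:
            P=mcloud(n,r[0]["mask"],D[n]); print("   z pct",np.round(np.percentile(P[:,2],[5,50,90,98])*1e3,1),rect(P))
    if len(mk)==2: x,e=tri(mk["scene"],mk["top"]); print("  TRI",np.round(x*1e3,1),e)
# drawer heights around
d=D["top"]
for u in (180,250,320):
    print(u,[ (v,np.round(cloud("top",[u,v],d[v,u])[0]*1e3).tolist()) for v in (90,100,106,112,120)])
E
```

```text
handle_straight scene [(0.6, [241.0, 240.0], 496)] [(0.75, [239.7, 240.5]), (0.56, [368.1, 228.0])]
   z pct [32.6 46.8 51.1 52.5] (array([620.9, -31.3]), 3.9, array([ 54.5, 134.6]))
handle_straight top [(0.75, [228.0, 163.0], 545)] [(0.9, [225.2, 161.7]), (0.68, [314.7, 158.0])]
   z pct [41.9 50.3 53.7 54.7] (array([599.1, -18.5]), 4.5, array([24.1, 92. ]))
  TRI [599.5 -16.6  40.7] [3.6, 3.6]
handle_pear scene [] [(0.6, [262.6, 223.5])]
handle_pear top [(0.76, [256.0, 161.0], 566)] [(0.85, [258.0, 156.5])]
   z pct [46.2 52.9 57.6 59.5] (array([602.7, -78. ]), 5.6, array([26.5, 98.9]))
  TRI [606.9 -83.7  38.2] [1.0, 1.0]
handle_waisted scene [(0.92, [282.0, 211.0], 461)] []
   z pct [37.  49.1 54.  55.2] (array([ 624.3, -142.9]), -13.9, array([ 48.3, 153.1]))
handle_waisted top [(0.78, [288.0, 158.0], 602)] [(0.67, [285.3, 155.8])]
   z pct [46.7 53.  56.8 58.3] (array([ 600.8, -138. ]), 4.9, array([ 27. , 108.1]))
handle_beaded scene [(0.66, [295.0, 197.0], 440)] [(0.69, [298.0, 196.7])]
   z pct [33.1 47.7 53.1 54.8] (array([ 622.3, -222.6]), 2.2, array([ 81.4, 132.6]))
handle_
[... 732 characters left out ...]
array([ 452.1, -261.3]), 82.3, array([120. , 261.1]))
fitting_rack top [(0.81, [342.0, 242.0], 6168)] [(0.97, [343.1, 239.9])]
   z pct [ 5.4 10.  32.  40.2] (array([ 444.6, -253.2]), 81.9, array([105. , 246.2]))
  TRI [ 445.5 -252.5    3.9] [0.9, 0.9]
180 [(90, [731.0, 67.0, 77.0]), (100, [694.0, 54.0, 120.0]), (106, [690.0, 59.0, 100.0]), (112, [712.0, 86.0, 3.0]), (120, [696.0, 85.0, 0.0])]
250 [(90, [731.0, -69.0, 77.0]), (100, [694.0, -75.0, 121.0]), (106, [688.0, -74.0, 106.0]), (112, [713.0, -61.0, 2.0]), (120, [696.0, -61.0, 1.0])]
320 [(90, [731.0, -206.0, 78.0]), (100, [695.0, -204.0, 119.0]), (106, [690.0, -205.0, 101.0]), (112, [714.0, -208.0, -2.0]), (120, [696.0, -208.0, 2.0])]
```

```bash
python3 - <<'E'
from h import *
from scipy.optimize import least_squares
def model(l,fill):
    x,y=l.T; z=np.where((abs(x)<.05)&(abs(y)<.12),.008,0.)
    for c in(.09,.03,-.03,-.09):
        yy=abs(y-c); z=np.where((yy<.0205)&(abs(abs(x)-.03)<.006),.024+.017*yy/.0205,z)
        z=np.where((yy<.013)&(abs(x)<.024)&~fill,.012,z)
        if fill: z=np.where((yy<.013)&(abs(x)<.05),.042+np.sqrt(np.maximum(.0127**2-yy**2,0)),z)
    return z
def cost(p,P,fill):
    s,c=np.sin(p[2]),np.cos(p[2]); l=(P[:,:2]-p[:2])@np.array([[c,-s],[s,c]])
    return np.minimum(abs(model(l,fill)+p[3]-P[:,2]),.012).mean()
from scipy.optimize import minimize
for n in("top","scene"):
    d=eyes.grab_frame(n)[1]; d=cv2.resize(d,None,fx=1,fy=1)
    P=mcloud(n,d>0,d)
    for nm,g,f in(("dry",[.6026,-.108,.07,0],True),("fit",[.4446,-.2532,-.141,0],False)):
        Q=P[(np.hypot(*(P[:,:2]-g[:2]).T)<.16)&(P[:,2]<.07)&(P[:,2]>-.01)]
        S=np.array([g]+[np.array(g)+e for e in np.diag([.006,.006,.04,.003])])
        r=minimize(cost,g,(Q,f),method="Nelder-Mead",options=dict(initial_simplex=S))
        p=r.x; print(n,nm,np.round(p[:2]*1e3,1),round(np.degrees(p[2]),2),"z",round(p[3]*1e3,1),"cost",round(r.fun*1e3,2))
        for y in(90,30,-30,-90): print("   ",y,np.round([p[0]*1e3-y*np.sin(p[2]),p[1]*1e3+y*np.cos(p[2])],1))
    if n=="top":
        for h in H:
            m=finder.masks_of("top",h)[0]; C=mcloud("top",m["mask"],d); C=C[C[:,2]>.03]
            print(h,rect(C),"median",np.round(np.median(C,0)*1e3,1))
E
```

```text
top dry [ 603.3 -108.6] 3.5 z -0.0 cost 2.63
    90 [597.8 -18.7]
    30 [601.5 -78.6]
    -30 [ 605.1 -138.5]
    -90 [ 608.8 -198.4]
top fit [ 443.1 -252.7] -7.64 z 0.2 cost 2.41
    90 [ 455.1 -163.5]
    30 [ 447.1 -223. ]
    -30 [ 439.1 -282.5]
    -90 [ 431.2 -341.9]
handle_straight (array([599. , -18.8]), 4.3, array([23.9, 91.9])) median [596.6 -20.5  50.4]
handle_pear (array([604.5, -79.8]), 1.8, array([ 27.1, 101.1])) median [597.8 -79.8  52.4]
handle_waisted (array([ 601.8, -140.8]), 1.9, array([ 25.7, 109.8])) median [ 595.4 -139.5   52.8]
handle_beaded (array([ 607.5, -198.6]), 4.0, array([ 25.7, 105.6])) median [ 602.5 -198.    52.2]
scene dry [ 605.3 -108.5] 3.0 z -1.8 cost 4.59
    90 [600.6 -18.6]
    30 [603.8 -78.5]
    -30 [ 606.9 -138.4]
    -90 [ 610.  -198.3]
scene fit [ 444.5 -251.6] -7.19 z -1.8 cost 3.04
    90 [ 455.7 -162.3]
    30 [ 448.2 -221.8]
    -30 [ 440.7 -281.3]
    -90 [ 433.2 -340.9]<stdin>:7: DeprecationWarning: Bitwise inversion '~' on bool is deprecated and will be removed in Python 3.16. This returns the bitwise inversion of the underlying int object and is usually not what you expect from negating a bool. Use the 'not' operator for boolean negation or ~int(x) if you really want the bitwise inversion of the underlying int.
```

Call:
{"method": "play_rows", "body": {
  "increments": [
    [0.52,[-19.2,-17.1,0],-4.1],
    [0.52,[-19.2,-17.1,0],-4.1],
    [0.52,[-19.2,-17.1,0],-4.1],
    [0.52,[-19.2,-17.1,0],-4.1],
    [0.52,[-19.2,-17.1,0],-4.1],
    [0.52,[-19.2,-17.1,0],-4.1]
  ],
  "squeeze": 20
}}

```text
time: 2.45
tcp_pos: [0.3951, 0.321, 0.245]
orientation: [[-0.998, -0.055, 0.001], [-0.055, 0.998, 0.001], [-0.001, 0.001, -1.0]]
force: [1.2, 0.5, -0.1]
finger_gap: 0.0458
finger_force: 0.0
```

```bash
cat >> h.py <<'E'
def go(*targets):
    """print increments (units) from the present pose to targets (x,y,z mm, groove yaw deg)"""
    o=get_obs(); R=np.array(o["orientation"]); p=np.array(o["tcp_pos"])
    th=np.degrees(np.arctan2(R[1,0],R[0,0]))
    print("t",round(o["time"],2),"tcp",np.round(p*1e3,1),"xang",round(th,1),"tilt",np.round(R[2,:2],3),"q",np.round(o["q"],2),"F",np.round(o["force"],1),"gap",round(o["finger_gap"]*1e3,1),"ff",round(o["finger_force"],1))
    for t in targets:
        d=R.T@(np.array(t[:3])/1e3-p)/.03; w=(t[3]+180-th+180)%360-180
        print(t,"->",np.round(d,2).tolist(),"yaw",round(-w/5,2))
E
python3 -c "
from h import *
go((598.5,-18.7,245,3.4))"
```

```text
t 2.45 tcp [395.1 321.  245. ] xang -176.9 tilt [-0.001  0.001] q [-0.87  0.2   0.07  1.95 -0.02  0.99  0.84] F [ 1.2  0.5 -0.1] gap 45.8 ff 0.0
(598.5, -18.7, 245, 3.4) -> [-6.15, -11.68, -0.0] yaw -0.05
```

Call:
{"method": "play_rows", "body": {
  "increments": [
    [0.52,[-6.15,-11.7,0],0],
    [0.52,[-6.15,-11.7,0],0],
    [0.52,[-6.15,-11.7,0],0],
    [0.52,[-6.15,-11.7,0],0],
    [0.52,[-6.15,-11.7,0],0],
    [0.52,[-6.15,-11.7,0],0],
    [0.52,[-6.15,-11.7,0],0],
    [0.52,[-6.15,-11.7,0],0],
    [0.52,[-6.15,-11.7,4],0],
    [0.52,[-6.15,-11.7,4],0],
    [0.52,[-6.15,-11.7,4],0]
  ]
}}

```text
time: 3.82
tcp_pos: [0.5939, -0.0154, 0.1211]
orientation: [[-0.998, -0.058, -0.009], [-0.058, 0.998, 0.0], [0.009, 0.001, -1.0]]
force: [-0.3, 0.2, 0.3]
finger_gap: 0.0459
finger_force: 0.0
```

```bash
python3 -c "
from h import *
cv2.imwrite('pics/top1.png',cv2.resize(eyes.grab_frame('top')[0][80:220,150:400],None,fx=3,fy=3))
go((598.5,-18.7,44,3.4))"
```

```text
t 3.88 tcp [596.4 -15.9 124.1] xang -176.7 tilt [0.004 0.001] q [-0.28  0.5   0.26  1.86 -0.17  0.8   1.7 ] F [0.3 0.3 0.8] gap 45.8 ff 0.0
(598.5, -18.7, 44, 3.4) -> [-0.08, -0.1, 2.67] yaw -0.03
```

View pics/top1.png

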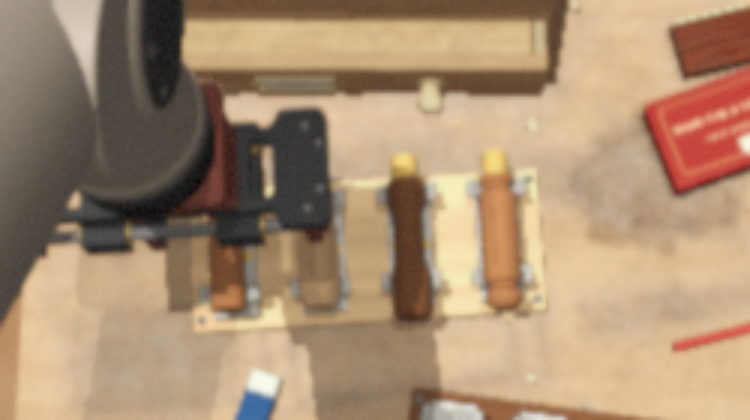

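Call:
{"method": "play_rows", "body": {
  "increments": [
    [0.52,[0,0,1.3],0],
    [0.52,[0,0,2.2],0],
    [0.52,[0,0,2.7],0],
    [0.52,[0,0,2.7],0],
    [0.52,[0,0,2.7],0]
  ]
}}

```text
time: 4.5
tcp_pos: [0.599, -0.0175, 0.0454]
orientation: [[-0.998, -0.055, 0.003], [-0.055, 0.998, 0.0], [-0.003, 0.0, -1.0]]
force: [0.6, -0.4, -0.4]
finger_gap: 0.0453
finger_force: 0.0
```

```bash
python3 -c "
from h import *
a=eyes.grab_frame('scene')[0][150:330,180:430]
b=eyes.grab_frame('top')[0][100:220,170:370]
cv2.imwrite('pics/s2.png',cv2.resize(a,None,fx=3,fy=3,interpolation=cv2.INTER_CUBIC))
go((598.5,-18.7,44,3.4))"
```

```text
t 4.6 tcp [598.7 -17.6  45. ] xang -176.9 tilt [-0.002  0.   ] q [-0.24  0.61  0.22  1.9  -0.21  0.65  1.74] F [ 0.6  0.1 -0. ] gap 45.7 ff 0.0
(598.5, -18.7, 44, 3.4) -> [0.01, -0.04, 0.03] yaw -0.05
```

View pics/s2.png

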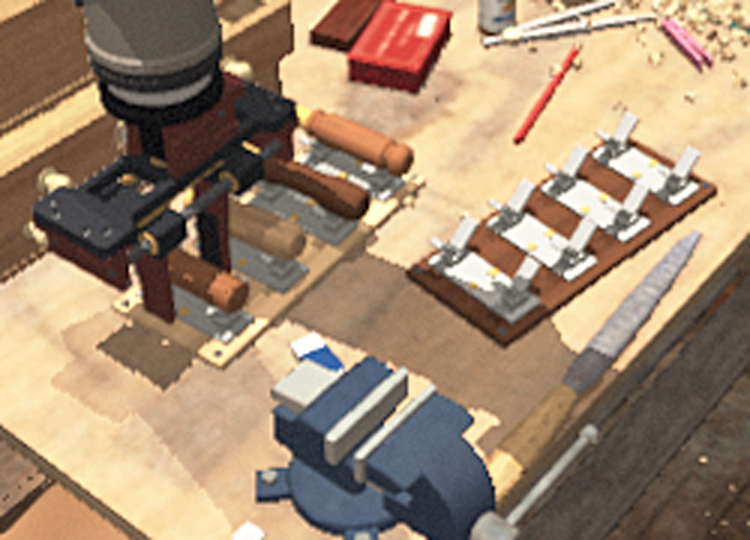

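Call:
{"method": "play_rows", "body": {
  "increments": [
    [0.2,[0,0,0],0],
    [0.2,[0,0,0],0],
    [0.2,[0,0,0],0],
    [0.2,[0,0,0],0],
    [0.2,[0,0,-0.5],0],
    [0.2,[0,0,-1.5],0],
    [0.2,[0,0,-3],0],
    [0.2,[0,0,-3],0],
    [0.2,[0,0,-3],0]
  ]
}}

```text
time: 5.72
tcp_pos: [0.5973, -0.0167, 0.1336]
orientation: [[-0.998, -0.056, -0.0], [-0.056, 0.998, 0.001], [0.0, 0.001, -1.0]]
force: [-0.6, -0.3, -0.6]
finger_gap: 0.0237
finger_force: 20.0
```

```bash
python3 -c "
from h import *
go((432,-341.4,134,-7.5),(432,-341.4,46,-7.5))"
```

```text
t 5.72 tcp [597.3 -16.7 133.6] xang -176.8 tilt [0.    0.001] q [-0.28  0.49  0.27  1.86 -0.17  0.82  1.7 ] F [-0.6 -0.3 -0.6] gap 23.7 ff 20.0
(432, -341.4, 134, -7.5) -> [6.11, -10.5, -0.02] yaw 2.14
(432, -341.4, 46, -7.5) -> [6.1, -10.5, 2.91] yaw 2.14
```

Call:
{"method": "play_rows", "body": {
  "increments": [
    [0.2,[1.5,-2.6,0],0.5],
    [0.2,[3,-5,0],1],
    [0.2,[4.5,-7.5,0],1.6],
    [0.2,[6.1,-10.5,0],2.14],
    [0.2,[6.1,-10.5,0],2.14],
    [0.2,[6.1,-10.5,0],2.14],
    [0.2,[6.1,-10.5,0],2.14],
    [0.2,[6.1,-10.5,0],2.14],
    [0.2,[6.1,-10.5,0],2.14],
    [0.2,[6.1,-10.5,1],2.14],
    [0.2,[6.1,-10.5,1],2.14],
    [0.2,[6.1,-10.5,1],2.14]
  ]
}}

```text
time: 7.22
tcp_pos: [0.4329, -0.3416, 0.1041]
orientation: [[-0.992, 0.13, 0.0], [0.13, 0.992, 0.0], [-0.0, 0.0, -1.0]]
force: [-0.9, 0.2, -1.3]
finger_gap: 0.0235
finger_force: 20.0
```

```bash
python3 -c "
from h import *
a=eyes.grab_frame('scene')[0][150:300,280:480]
cv2.imwrite('pics/s3.png',cv2.resize(a,None,fx=4,fy=4,interpolation=cv2.INTER_CUBIC))
go((432,-341.4,46,-7.5))"
```

```text
t 7.28 tcp [ 433.  -342.   104.4] xang 172.5 tilt [-0.001 -0.   ] q [ 0.28  0.47  0.35  1.99 -0.24  0.72  2.22] F [ 0.2 -0.  -1.1] gap 23.7 ff 20.0
(432, -341.4, 46, -7.5) -> [0.04, 0.02, 1.95] yaw 0.0
```

View pics/s3.png

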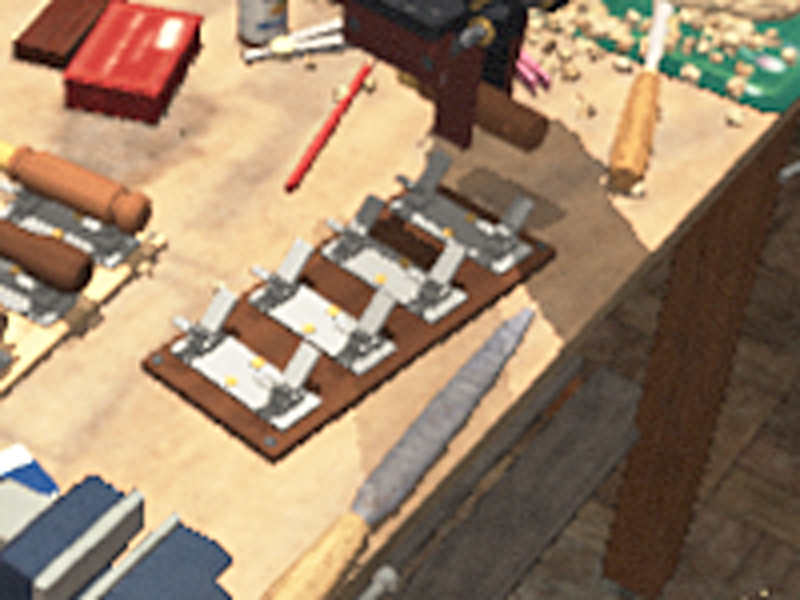

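Call:
{"method": "play_rows", "body": {
  "increments": [
    [0.2,[0,0,0.9],0],
    [0.2,[0,0,1.6],0],
    [0.2,[0,0,1.9],0],
    [0.2,[0,0,1.95],0],
    [0.2,[0,0,1.95],0],
    [0.2,[0,0,1.95],0]
  ]
}}

```text
time: 8.02
tcp_pos: [0.4328, -0.3425, 0.0459]
orientation: [[-0.991, 0.131, 0.001], [0.131, 0.991, -0.001], [-0.001, -0.0, -1.0]]
force: [-0.5, -1.3, -0.3]
finger_gap: 0.0236
finger_force: 20.0
```

Call:
{"method": "play_rows", "body": {
  "increments": [
    [0.3,[0,0,0],0],
    [0.52,[0,0,0],0],
    [0.52,[0,0,0],0],
    [0.52,[0,0,0],0],
    [0.52,[0,0,-0.7],0],
    [0.52,[0,0,-1.7],0],
    [0.52,[0,0,-3],0],
    [0.52,[0,0,-3],0],
    [0.52,[0,0,-3],0]
  ]
}}

```text
time: 9.15
tcp_pos: [0.4321, -0.3418, 0.1347]
orientation: [[-0.991, 0.131, -0.0], [0.131, 0.991, 0.0], [0.0, 0.0, -1.0]]
force: [-0.4, -0.1, -0.1]
finger_gap: 0.0457
finger_force: 0.0
```

```bash
python3 -c "
from h import *
a=eyes.grab_frame('scene')[0][150:300,280:480]
cv2.imwrite('pics/s4.png',cv2.resize(a,None,fx=4,fy=4,interpolation=cv2.INTER_CUBIC))
go((602.5,-79,135,3.4))"
```

```text
t 9.2 tcp [ 431.8 -341.6  134.3] xang 172.5 tilt [0.001 0.001] q [ 0.26  0.43  0.38  1.97 -0.22  0.78  2.2 ] F [-0.2  0.6  0.1] gap 45.4 ff 0.0
(602.5, -79, 135, 3.4) -> [-4.49, 9.43, -0.02] yaw -2.19
```

View pics/s4.png

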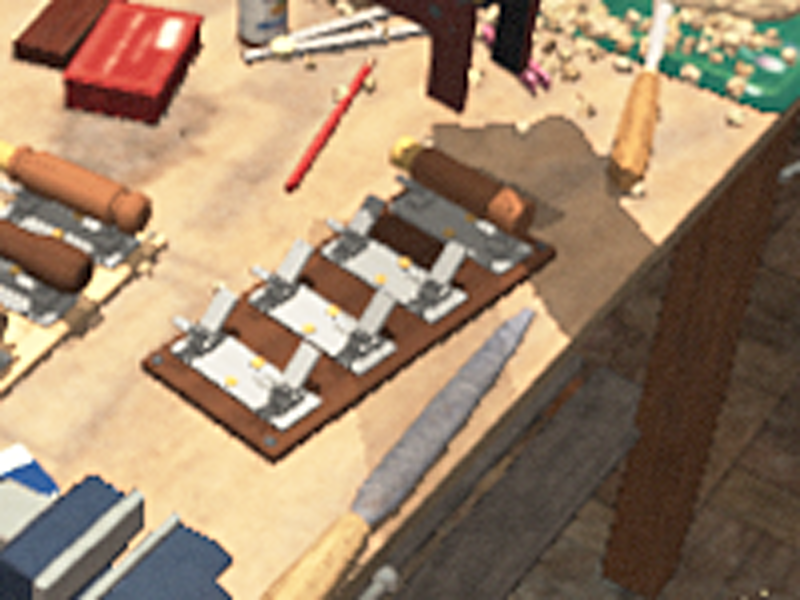

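Call:
{"method": "play_rows", "body": {
  "increments": [
    [0.52,[-1,2.2,0],-0.5],
    [0.52,[-2.2,4.7,0],-1.1],
    [0.52,[-3.4,7.1,0],-1.6],
    [0.52,[-4.5,9.4,0],-2.2],
    [0.52,[-4.5,9.4,0],-2.2],
    [0.52,[-4.5,9.4,0],-2.2],
    [0.52,[-4.5,9.4,0],-2.2],
    [0.52,[-4.5,9.4,0],-2.2],
    [0.52,[-4.5,9.4,0],-2.2],
    [0.52,[-4.5,9.4,0.7],-2.2],
    [0.52,[-4.5,9.4,0.7],-2.2]
  ]
}}

```text
time: 10.58
tcp_pos: [0.6018, -0.081, 0.1131]
orientation: [[-0.998, -0.059, -0.003], [-0.059, 0.998, 0.0], [0.003, 0.0, -1.0]]
force: [1.0, 0.6, 0.2]
finger_gap: 0.0456
finger_force: 0.0
```

```bash
python3 -c "
from h import *
go((602.5,-79,45,3.4))"
```

```text
t 10.57 tcp [601.8 -81.  113.1] xang -176.6 tilt [0.003 0.   ] q [-0.17  0.53  0.27  1.85 -0.19  0.79  1.83] F [1.  0.6 0.2] gap 45.6 ff 0.0
(602.5, -79, 45, 3.4) -> [-0.03, 0.06, 2.27] yaw -0.0
```

Call:
{"method": "play_rows", "body": {
  "increments": [
    [0.52,[0,0,1],0],
    [0.52,[0,0,1.9],0],
    [0.52,[0,0,2.27],0],
    [0.52,[0,0,2.27],0],
    [0.2,[0,0,2.27],0],
    [0.2,[0,0,2.27],0],
    [0.2,[0,0,2.27],0],
    [0.2,[0,0,2.27],0],
    [0.2,[0,0,1.8],0],
    [0.2,[0,0,0.7],0],
    [0.2,[0,0,-0.7],0],
    [0.2,[0,0,-0.7],0]
  ]
}}

```text
time: 12.08
tcp_pos: [0.6054, -0.0818, 0.1391]
orientation: [[-0.998, -0.059, 0.007], [-0.059, 0.998, -0.001], [-0.007, -0.001, -1.0]]
force: [0.2, 1.1, -0.6]
finger_gap: 0.0255
finger_force: 20.0
```

```bash
python3 -c "
from h import *
go((439.8,-282,134,-7.5))"
```

```text
t 12.07 tcp [605.4 -81.8 139.1] xang -176.6 tilt [-0.007 -0.001] q [-0.18  0.5   0.29  1.83 -0.18  0.83  1.82] F [ 0.2  1.1 -0.6] gap 25.5 ff 20.0
(439.8, -282, 134, -7.5) -> [5.9, -6.34, 0.14] yaw 2.18
```

Call:
{"method": "play_rows", "body": {
  "increments": [
    [0.2,[1.4,-1.5,0],0.5],
    [0.2,[2.9,-3.2,0],1.1],
    [0.2,[4.4,-4.8,0],1.6],
    [0.2,[5.8,-6.35,0],2.18],
    [0.2,[5.8,-6.35,0],2.18],
    [0.2,[5.8,-6.35,0],2.18],
    [0.2,[5.8,-6.35,0],2.18],
    [0.2,[5.8,-6.35,0],2.18],
    [0.2,[5.8,-6.35,1],2.18],
    [0.2,[5.8,-6.35,1],2.18],
    [0.2,[5.8,-6.35,1],2.18]
  ]
}}

```text
time: 13.45
tcp_pos: [0.4414, -0.2808, 0.1056]
orientation: [[-0.992, 0.129, 0.0], [0.129, 0.992, -0.0], [-0.0, -0.0, -1.0]]
force: [0.7, 0.3, -1.0]
finger_gap: 0.0252
finger_force: 20.0
```

```bash
python3 -c "
from h import *
eyes.grab_frame('top')
go((439.8,-282,46,-7.5))"
```

```text
t 13.5 tcp [ 441.6 -281.   105.9] xang 172.6 tilt [-0.001 -0.   ] q [ 0.16  0.43  0.36  2.05 -0.23  0.69  2.11] F [-1.1  0.5 -1.1] gap 25.1 ff 20.0
(439.8, -282, 46, -7.5) -> [0.06, -0.04, 2.0] yaw 0.02
```

Call:
{"method": "play_rows", "body": {
  "increments": [
    [0.2,[0.05,-0.03,0.9],0],
    [0.2,[0.05,-0.03,1.6],0],
    [0.2,[0.05,-0.03,2],0],
    [0.2,[0.05,-0.03,2],0],
    [0.2,[0.05,-0.03,2],0],
    [0.3,[0.05,-0.03,2],0],
    [0.52,[0.05,-0.03,2],0],
    [0.52,[0.05,-0.03,2],0],
    [0.52,[0.05,-0.03,1.6],0],
    [0.52,[0.05,-0.03,0.6],0],
    [0.52,[0.05,-0.03,-1],0],
    [0.52,[0.05,-0.03,-1],0]
  ]
}}

```text
time: 15.0
tcp_pos: [0.4414, -0.283, 0.1389]
orientation: [[-0.991, 0.13, 0.007], [0.13, 0.992, -0.003], [-0.007, -0.002, -1.0]]
force: [0.3, 0.3, -1.5]
finger_gap: 0.0455
finger_force: 0.0
```

```bash
python3 -c "
from h import *
d=eyes.grab_frame('top')[1]
for h in ['handle_waisted','handle_beaded','handle_pear']:
    r=finder.masks_of('top',h)
    if r:
        C=mcloud('top',r[0]['mask'],d); C=C[(C[:,2]>.03)&(C[:,2]<.07)]; print(h,rect(C),round(r[0]['confidence'],2),np.round(np.percentile(C[:,2],98)*1e3,1))
go((604,-139,135,3.4))"
```

```text
handle_waisted (array([ 602.2, -138.4]), 4.6, array([ 26.5, 110.2])) 0.63 57.9
handle_beaded (array([ 607.1, -198.7]), 4.3, array([ 25.9, 105.4])) 0.72 57.7
t 15.2 tcp [ 438.8 -281.2  134.5] xang 172.6 tilt [0.001 0.001] q [ 0.14  0.39  0.38  2.04 -0.21  0.75  2.09] F [-0.3 -0.1 -0.3] gap 45.7 ff 0.0
(604, -139, 135, 3.4) -> [-4.85, 5.41, -0.02] yaw -2.17
```

Call:
{"method": "play_rows", "body": {
  "increments": [
    [0.52,[-1.2,1.35,0],-0.5],
    [0.52,[-2.4,2.7,0],-1.1],
    [0.52,[-3.6,4,0],-1.6],
    [0.52,[-4.8,5.4,0],-2.2],
    [0.52,[-4.8,5.4,0],-2.2],
    [0.52,[-4.8,5.4,0],-2.2],
    [0.52,[-4.8,5.4,0],-2.2],
    [0.52,[-4.8,5.4,0],-2.2],
    [0.52,[-4.8,5.4,0.7],-2.2],
    [0.52,[-4.8,5.4,0.7],-2.2]
  ]
}}

```text
time: 16.45
tcp_pos: [0.6017, -0.14, 0.1131]
orientation: [[-0.998, -0.061, -0.003], [-0.061, 0.998, 0.0], [0.003, 0.001, -1.0]]
force: [0.7, 0.2, -0.1]
finger_gap: 0.0455
finger_force: 0.0
```

```bash
python3 -c "
from h import *
d=eyes.grab_frame('scene')
cv2.imwrite('pics/s5.png',cv2.resize(d[0][150:300,200:460],None,fx=3,fy=3,interpolation=cv2.INTER_CUBIC))
go((602.5,-138.6,46,3.4))"
```

```text
t 16.5 tcp [ 602.4 -140.1  113.9] xang -176.5 tilt [0.001 0.   ] q [-0.09  0.55  0.29  1.82 -0.21  0.81  1.94] F [-0.9 -0.   0.9] gap 45.3 ff 0.0
(602.5, -138.6, 46, 3.4) -> [-0.01, 0.05, 2.26] yaw 0.02
```

View pics/s5.png

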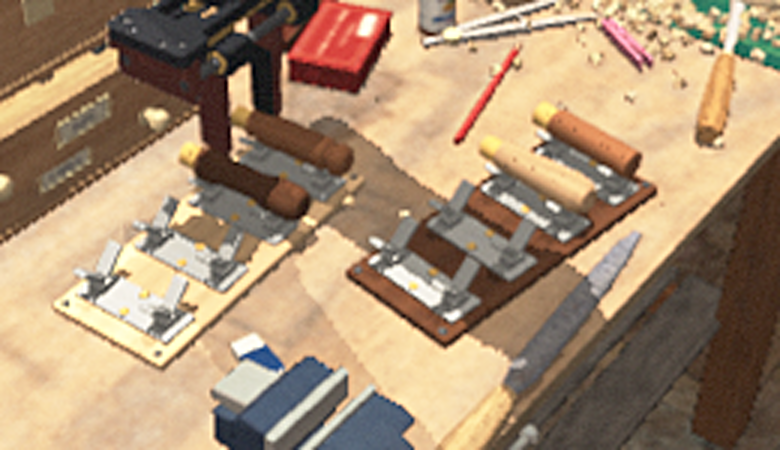

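Straight (at ~590,140 in the crop) and pear (~540,170) lie properly in their cradles; the gripper is over the waisted handle.

Call:
{"method": "play_rows", "body": {
  "increments": [
    [0.52,[0,0.04,1],0],
    [0.52,[0,0.04,1.9],0],
    [0.52,[0,0.04,2.27],0],
    [0.52,[0,0.04,2.27],0],
    [0.15,[0,0.04,2.27],0],
    [0.15,[0,0.04,2.27],0],
    [0.15,[0,0.04,2.27],0],
    [0.15,[0,0.04,2.27],0],
    [0.15,[0,0.04,1.8],0],
    [0.15,[0,0.04,0.7],0],
    [0.15,[0,0.04,-0.7],0],
    [0.15,[0,0.04,-0.7],0]
  ]
}}

```text
time: 18.0
tcp_pos: [0.6052, -0.1388, 0.1391]
orientation: [[-0.998, -0.062, 0.006], [-0.062, 0.998, -0.0], [-0.006, -0.001, -1.0]]
force: [-0.4, -0.4, -1.0]
finger_gap: 0.0203
finger_force: 20.0
```

```bash
python3 -c "
from h import *
eyes.grab_frame('top');eyes.grab_frame('top')
go((447.5,-222.4,135,-7.5))"
```

```text
t 18.1 tcp [ 603.  -138.1  135.6] xang -176.4 tilt [-0.  0.] q [-0.1   0.52  0.3   1.81 -0.2   0.85  1.93] F [-0.3  0.3 -0.4] gap 20.7 ff 20.0
(447.5, -222.4, 135, -7.5) -> [5.35, -2.48, 0.02] yaw 2.21
```

Call:
{"method": "play_rows", "body": {
  "increments": [
    [0.15,[1.35,-0.6,0],0.5],
    [0.15,[2.7,-1.25,0],1.1],
    [0.15,[4,-1.9,0],1.7],
    [0.15,[5.35,-2.48,0],2.2],
    [0.15,[5.35,-2.48,0],2.2],
    [0.15,[5.35,-2.48,0],2.2],
    [0.15,[5.35,-2.48,0],2.2],
    [0.15,[5.35,-2.48,1],2.2],
    [0.15,[5.35,-2.48,1],2.2],
    [0.15,[5.35,-2.48,1],2.2]
  ]
}}

```text
time: 19.35
tcp_pos: [0.448, -0.2226, 0.1055]
orientation: [[-0.992, 0.129, -0.0], [0.129, 0.992, -0.0], [0.0, -0.0, -1.0]]
force: [0.5, 0.0, -0.4]
finger_gap: 0.0205
finger_force: 20.0
```

```bash
python3 -c "
from h import *
eyes.grab_frame('top')
go((447.5,-222.4,47,-7.5))"
```

```text
t 19.4 tcp [ 448.2 -222.8  105.8] xang 172.6 tilt [-0.001 -0.   ] q [ 0.04  0.4   0.36  2.11 -0.22  0.67  1.99] F [ 0.4  0.4 -0.6] gap 20.6 ff 20.0
(447.5, -222.4, 47, -7.5) -> [0.03, 0.01, 1.96] yaw 0.01
```

Call:
{"method": "play_rows", "body": {
  "increments": [
    [0.15,[0,0,0.9],0],
    [0.15,[0,0,1.6],0],
    [0.15,[0,0,1.96],0],
    [0.15,[0,0,1.96],0],
    [0.15,[0,0,1.96],0],
    [0.3,[0,0,1.96],0],
    [0.52,[0,0,1.96],0],
    [0.52,[0,0,1.96],0],
    [0.52,[0,0,1.6],0],
    [0.52,[0,0,0.6],0],
    [0.52,[0,0,-1],0],
    [0.52,[0,0,-1],0]
  ]
}}

```text
time: 20.9
tcp_pos: [0.4496, -0.2238, 0.1387]
orientation: [[-0.991, 0.13, 0.007], [0.13, 0.992, -0.002], [-0.007, -0.001, -1.0]]
force: [1.0, -0.2, 0.5]
finger_gap: 0.0457
finger_force: 0.0
```

```bash
python3 -c "
from h import *
eyes.grab_frame('top');eyes.grab_frame('top')
go((607.5,-198.7,135,3.4))"
```

```text
t 21.0 tcp [ 447.7 -222.6  135.8] xang 172.6 tilt [-0.002  0.   ] q [ 0.01  0.35  0.39  2.09 -0.2   0.73  1.97] F [ 0.1 -0.2 -0.3] gap 45.7 ff 0.0
(607.5, -198.7, 135, 3.4) -> [-5.18, 1.48, 0.03] yaw -2.17
```

Call:
{"method": "play_rows", "body": {
  "increments": [
    [0.52,[-1.3,0.35,0],-0.5],
    [0.52,[-2.6,0.75,0],-1.1],
    [0.52,[-3.9,1.1,0],-1.7],
    [0.52,[-5.18,1.5,0],-2.2],
    [0.52,[-5.18,1.5,0],-2.2],
    [0.52,[-5.18,1.5,0],-2.2],
    [0.52,[-5.18,1.5,0],-2.2],
    [0.52,[-5.18,1.5,0.7],-2.2],
    [0.52,[-5.18,1.5,0.7],-2.2],
    [0.52,[-5.18,1.5,0.7],-2.2]
  ]
}}

```text
time: 22.25
tcp_pos: [0.6072, -0.1986, 0.1147]
orientation: [[-0.998, -0.061, 0.0], [-0.061, 0.998, -0.0], [-0.0, -0.0, -1.0]]
force: [-0.4, -0.4, -0.7]
finger_gap: 0.0454
finger_force: 0.0
```

```bash
python3 -c "
from h import *
eyes.grab_frame('top')
go((607.5,-198.7,45,3.4))"
```

```text
t 22.3 tcp [ 607.5 -198.6  114.9] xang -176.5 tilt [-0.001 -0.   ] q [-0.    0.57  0.31  1.77 -0.22  0.83  2.04] F [ 1.   0.8 -0.3] gap 45.8 ff 0.0
(607.5, -198.7, 45, 3.4) -> [0.0, -0.0, 2.33] yaw 0.02
```

Call:
{"method": "play_rows", "body": {
  "increments": [
    [0.52,[0,0,1],0],
    [0.52,[0,0,1.9],0],
    [0.52,[0,0,2.33],0],
    [0.52,[0,0,2.33],0],
    [0.2,[0,0,2.33],0],
    [0.2,[0,0,2.33],0],
    [0.2,[0,0,2.33],0],
    [0.2,[0,0,2.33],0],
    [0.2,[0,0,1.8],0],
    [0.2,[0,0,0.7],0],
    [0.2,[0,0,-0.7],0],
    [0.2,[0,0,-0.7],0]
  ]
}}

```text
time: 23.8
tcp_pos: [0.6094, -0.1987, 0.1392]
orientation: [[-0.998, -0.062, 0.006], [-0.062, 0.998, -0.001], [-0.006, -0.001, -1.0]]
force: [-0.3, 0.3, -0.8]
finger_gap: 0.0253
finger_force: 20.0
```

```bash
python3 -c "
from h import *
eyes.grab_frame('top');eyes.grab_frame('top')
go((455.3,-163,135,-7.5))"
```

```text
t 23.9 tcp [ 607.3 -197.7  135.5] xang -176.4 tilt [-0.     0.001] q [-0.01  0.55  0.32  1.76 -0.22  0.87  2.03] F [ 0.6 -0.2 -0.3] gap 25.4 ff 20.0
(455.3, -163, 135, -7.5) -> [4.98, 1.47, 0.02] yaw 2.22
```

Call:
{"method": "play_rows", "body": {
  "increments": [
    [0.2,[1.25,0.35,0],0.5],
    [0.2,[2.5,0.75,0],1.1],
    [0.2,[3.7,1.1,0],1.7],
    [0.2,[4.98,1.46,0],2.2],
    [0.2,[4.98,1.46,0],2.2],
    [0.2,[4.98,1.46,0],2.2],
    [0.2,[4.98,1.46,0],2.2],
    [0.2,[4.98,1.46,1],2.2],
    [0.2,[4.98,1.46,1],2.2],
    [0.2,[4.98,1.46,1],2.2]
  ]
}}

```text
time: 25.15
tcp_pos: [0.4561, -0.1641, 0.1055]
orientation: [[-0.992, 0.13, -0.0], [0.13, 0.992, -0.0], [-0.0, -0.0, -1.0]]
force: [-0.6, -0.3, -1.2]
finger_gap: 0.0258
finger_force: 20.0
```

```bash
python3 -c "
from h import *
eyes.grab_frame('top')
go((455.3,-163,46,-7.5))"
```

```text
t 25.2 tcp [ 456.3 -164.1  105.8] xang 172.5 tilt [-0.001 -0.   ] q [-0.09  0.38  0.37  2.14 -0.22  0.65  1.87] F [ 0.4  0.  -0.2] gap 25.8 ff 20.0
(455.3, -163, 46, -7.5) -> [0.04, 0.03, 1.99] yaw 0.01
```

Call:
{"method": "play_rows", "body": {
  "increments": [
    [0.2,[0.03,0.03,0.9],0],
    [0.2,[0.03,0.03,1.6],0],
    [0.2,[0.03,0.03,1.99],0],
    [0.2,[0.03,0.03,1.99],0],
    [0.2,[0.03,0.03,1.99],0],
    [0.3,[0.03,0.03,1.99],0],
    [0.52,[0.03,0.03,1.99],0],
    [0.52,[0.03,0.03,1.99],0],
    [0.52,[0,0,1.6],0],
    [0.52,[0,0,0.6],0],
    [0.52,[0,0,-1],0],
    [0.52,[0,0,-2.5],0]
  ]
}}

```text
time: 26.7
tcp_pos: [0.4554, -0.164, 0.1823]
orientation: [[-0.991, 0.13, 0.0], [0.13, 0.991, -0.0], [-0.0, -0.0, -1.0]]
force: [0.1, -0.7, -0.8]
finger_gap: 0.0458
finger_force: 0.0
```

Call:
{"method": "play_rows", "body": {
  "increments": [
    [0.52,[-5,5,-1],0],
    [0.52,[-5,5,-1],0],
    [0.52,[-5,5,-1],0],
    [0.52,[-5,5,-1],0],
    [0.52,[-5,5,-1],0],
    [0.52,[-5,5,-1],0],
    [0.52,[-5,5,-1],0]
  ]
}}

```text
time: 27.58
tcp_pos: [0.6226, -0.0361, 0.2103]
orientation: [[-0.991, 0.132, -0.001], [0.132, 0.991, -0.0], [0.001, -0.0, -1.0]]
force: [0.2, 0.4, 0.2]
finger_gap: 0.0455
finger_force: 0.0
```

```bash
python3 -c "
from h import *
T=eyes.grab_frame('top');S=eyes.grab_frame('scene')
cv2.imwrite('pics/t9.png',cv2.resize(T[0][180:290,230:430],None,fx=4,fy=4,interpolation=cv2.INTER_CUBIC))
cv2.imwrite('pics/s9.png',cv2.resize(S[0][150:300,260:460],None,fx=4,fy=4,interpolation=cv2.INTER_CUBIC))
a=np.radians(-7.5);u=np.array([np.cos(a),np.sin(a)]);v=np.array([-u[1],u[0]])
for h in H:
    r=finder.masks_of('top',h)
    if not r: print(h,'none'); continue
    C=mcloud('top',r[0]['mask'],T[1]); C=C[(C[:,2]>.03)&(C[:,2]<.07)]; q=rect(C); e=q[0]-[443.7,-252.2]
    print(h,round(r[0]['confidence'],2),q,'rack x,y',np.round([e@u,e@v],1),'top z',np.round(np.percentile(C[:,2],98)*1e3,1))
go()"
```

```text
handle_straight 0.72 (array([ 434. , -342.2]), -7.7, array([24. , 91.7])) rack x,y [  2.1 -90.5] top z 54.8
handle_pear 0.91 (array([ 440.2, -281.9]), -7.5, array([ 28.1, 100.2])) rack x,y [  0.4 -29.9] top z 59.6
handle_waisted 0.94 (array([ 446.8, -222.8]), -6.3, array([ 25.4, 109.6])) rack x,y [-0.8 29.6] top z 58.4
handle_beaded 0.81 (array([ 454.8, -164.4]), -7.6, array([ 24.2, 104.9])) rack x,y [-0.5 88.5] top z 57.4
t 27.88 tcp [623.6 -34.8 210.2] xang 172.5 tilt [0. 0.] q [-0.32  0.44  0.37  1.74 -0.19  1.    1.56] F [0.3 1.1 0.5] gap 45.4 ff 0.0
```

View pics/t9.png

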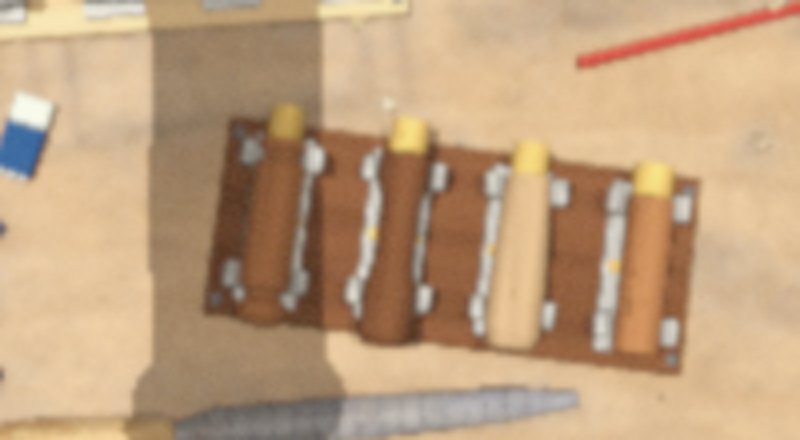

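View pics/s9.png

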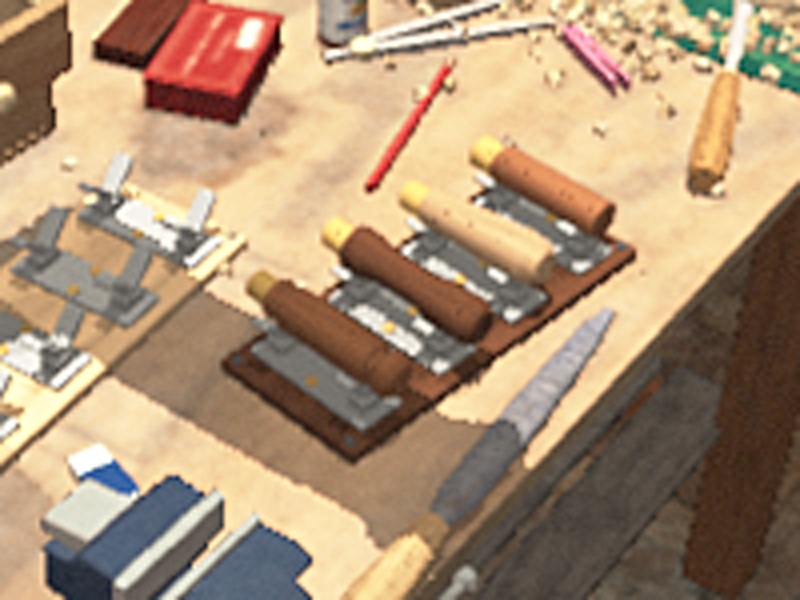

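All four handles lie centred in their mirrored cradles: beaded, waisted, pear, straight, at columns 275, 400, 520 and 648 of the top crop. The arm is clear, so I'm handing in.

```bash
python3 -c "
from plant import ctrl
print(ctrl.close_job())"
```

```text
the job is handed in; nothing more can be done
None
```

All four handles lie in the fitting rack in reverse order, measured within about 2 mm of their cradle centres, released with the arm clear, and the job was handed in at about 28 s of the 80 s allowed; the hand-in call returned no verdict.

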